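# Ratchet a glue clamp tight on a bamboo box frame

### The job

Fit the ratchet ring wrench fully down over the square spindle of the green glue clamp and swing its handle back and forth, driving clockwise and letting it slip freely on the way back, until the jaw has pushed the bamboo frame against the stop and clamps it firmly, without overtightening and crushing it. Then lift the wrench off and lay it flat on the middle of its black mat again, leaving the frame clamped and the other things on the bench where they are.

Things in the scene. Friction and masses are not known exactly. Their poses are not given: they have to be found in the camera images.
- clamp: Glue clamp bolted to the bench, base plate 110 x 340 mm and 14 mm thick, with a green gear housing 84 x 94 mm (top 57 mm high) at its -y end. Origin at bench height under the spindle axis. Own +y runs along the base from the spindle to the stop, z up.
- spindle_foot (a point): Point on the vertical spindle axis at the spindle's foot, 60 mm above the bench, on a flat steel collar of radius 26 mm. From here a greased yellow 20 mm square post rises 16 mm, then tapers over 9 mm more to an 11 mm square tip. The wrench is fully home when its underside sits within some mm of the collar.
- spindle (a joint): Turn of the square spindle, rad, 0 at the start, growing clockwise from above; at 0 the square's flats are parallel to the clamp's own x and y. Gear friction takes 0.7 N m to turn at any time, either way, and holds the jaw against up to 45 N. These torques are for a moving handle: when it halts, 0.2 to 0.3 N m less may be read. Each rad moves the jaw 15 mm towards the stop.
- jaw (a joint): Travel of the green jaw towards the stop, m, 0 at the start (always 0.015 times the spindle's turn, at most 0.063).
- pad: Black rubber pad on the jaw's front, 86 mm wide, 19 to 53 mm above the bench, stiff (25 N per mm). Origin: bench height under the spindle axis while the jaw is at 0; its pressing face lies 83 mm from there along the clamp's +y. Each N it presses on the frame adds 0.015 N m at the spindle. Firm is 30 to 40 N (1.2 N m in all); below 15 N is loose; above 70 N (1.75 N m) crushes it.
- frame: Open box frame of glued bamboo sticks, hand made, about 110 mm long (to within 3 mm) along its own y, 90 mm wide, 52 mm high, 0.16 kg, loose on the clamp's base plate between pad and stop with gaps on both sides. Origin at the centre of its underside.
- stop: Green fixed stop, 96 mm wide, 42 mm high, standing on the base plate, locked at a different place each time. Origin at the foot of the middle of the face that looks at the jaw; own +y points away from the jaw.
- mat: Thin black rubber mat, 300 x 130 x 4 mm, long side along its own x, fixed to the bench. Origin at the centre of its underside.
- wrench: Ratchet ring wrench, 228 mm long, 0.42 kg, balanced 95 mm behind the head's centre. Origin: centre of the head's underside; own x points from handle to head. Steel head 60 mm across, 22 mm high, square hole right through. Blue handle 18 x 18 mm, 56 to 176 mm behind the head's centre, mid-height 30 mm; a foot at its end makes it lie level. Clockwise from above drives; anticlockwise slips.
- wrench_grip (a point): Middle of the blue handle's height, 105 mm behind the head's centre and 30 mm above the wrench's underside: the place to hold it. Slipping clicks every 18 degrees and drags less than 0.2 N m.
- wrench_head (a point): Centre of the ring head's underside, on the axis of the square hole.
- socket (a joint): Turn of the square socket inside the wrench's head, rad, anticlockwise seen from above: at 0 (and every quarter turn) the flats of the square hole are parallel to the wrench's own x and y axes. The hole is 22 mm square. It keeps its angle in the head until the wrench is turned on the spindle.
- glue: White glue bottle with a red cap, 44 mm wide, 130 mm tall. Bystander. Origin at its underside.
- handsaw: Small handsaw lying flat, yellow handle, 270 mm long. Bystander. Origin near the handle.
- bowl: Blue plastic bowl, 140 mm wide. Bystander. Origin at its underside.
- offcut: Wooden offcut, 130 x 75 x 18 mm. Bystander. Origin at its underside.
- strips: Bundle of bamboo strips, 200 mm long. Bystander. Origin at its underside.
- mallet: Hammer with a wooden handle lying flat, head to +x. Bystander. Origin at its underside.

How it is judged:
On the way, in this order (a step that is already met when the one before it is completed fails the run):
1. The wrench's socket sits on the spindle, down on its collar (horizontal distance between wrench_head and spindle_foot below 0.005 m and z of wrench_head in the frame of spindle_foot below 0.007 m), for 0.2 s.
2. With the wrench on the spindle, the pad presses the frame against the stop (contact force between pad and frame above 15 N and contact force between stop and frame above 12 N and horizontal distance between wrench_head and spindle_foot below 0.006 m), for 0.2 s.
At the end, for the whole second after the job is handed in: The pad presses the frame with 15 to 70 N and the frame presses the stop with at least 12 N; the wrench lies level and at rest on the mat, its grip point within 90 mm of the mat's centre (contact force between pad and frame between 15 and 70 N and contact force between stop and frame above 12 N and horizontal distance between wrench_grip and mat below 0.09 m and z of wrench in the frame of mat below 0.012 m and angle between wrench's own z axis and vertical below 0.15 rad and linear speed of wrench below 0.02 m/s); the robot touches nothing.
It fails at once if The frame is squeezed with more than 70 N (contact force between pad and frame above 70 N).
It fails at once if A bystander is moved by more than 30 mm (distance of any of glue, handsaw, bowl, offcut, strips, mallet from where it was at the start of the episode above 0.03 m).
It also fails if it takes over 70 s, if anything falls off the work surface, if the arm or the gripper's body presses on something with over 40 N, if the wrist force passes 120 N, or if a joint passes its speed limit or range.

### The arm

A 6-joint arm with a two-finger parallel gripper is mounted at the origin on the work surface. World frame = base frame: x ahead of the robot, y to its left, z up, the work surface at z = 0. Lengths are in m, angles in rad, forces in N, time in s.
With the tool pointing down it reaches from about 0.35 to 0.85 m from the base axis. Payload 8.1 kg.
Tool frame: the origin (TCP) lies midway between the tips of the shut fingers; the grasp point (between the pads) lies 19 mm behind it (robot.grip_point_offset is the distance from the TCP to the grasp point, in m); z points along the fingers, y is the line along which they close (so a half turn about z gives the same grasp; the last joint's range is limited). The gripper opens to 93 mm and grips with 3 to 60 N. Pads are 15 mm wide; open, the fingers measure 128 mm over their backs; the gripper's body (75 mm by 188 mm) begins 65 mm behind the grasp point.
Start: joints at [1.238, 0.13, 1.488, -0, 1.523, -0.085], TCP at [0.147, 0.582, 0.219] pointing down, gripper open.
Joint ranges: [-2.96, 2.96], [-0.89, 2.26], [0.02, 2.5], [-1.34, 4.48], [0, 2.73], [-2.66, 2.66]. Speed limits (rad/s): [2.39, 2.39, 2.79, 3.14, 3.14, 3.14].

### API

Orientations are given as a rotation vector (axis times angle).
In Python, from plant import robot, read_camera, job gives the robot as it stands.
- The arm moves only by the shell command python3 -m inch 'ROWS' [FORCE]. ROWS is JSON, one flat list of numbers, 5 for each row, row after row: the shift along the world's x, y, z in mm, then the turn about the world's z in degrees, then the opening in per cent of the stroke, from 0 (shut) to 100 (fully open). In form: [dx, dy, dz, yaw, hand, dx, dy, dz, yaw, hand, ...]. A call has 1 to 10 rows; each row is the pose to reach, as a shift and turn from the pose commanded when the call began; what a row does not reach only later rows make up. A row lasts 1/12 s, in which the tool goes at most 41.7 mm and 7.16 degrees, less where a joint would pass 70% of its speed; a pose out of reach is approached as far as the arm can. A call with a gripper value outside its range is refused whole. The fingers move at their own pace and stop on an object; FORCE is the grip in N (left out, the last holds). Time passes only in rows, so rows that repeat a pose let the fingers close. It gives the time, the measured TCP pose, the force, the opening and the grip force at its end, in the units of the state.
- robot.read_state(): the state, without advancing time (a new reading comes with each control period).
- read_camera(name): name is "side" or "top" or "wrist"; returns a dict with "image" (400x640x3 uint8, blue, green, red), "K" (3x3 intrinsics, pixels), "extrinsics" (4x4, takes a point from world to camera coordinates); the wrist camera has in their place "mount" (4x4, takes a point from camera to tool coordinates, whose origin is the TCP and whose axes are the flange's). Camera axes: x right, y down, z forward; pixel columns grow to the right and rows downward; lengths in m; the calibration is good to about 2 mm. A picture is of the moment at which its call begins: read the wrist's pose just before it. There is no depth.
- job.close_job(): hands the job in; it is judged then, once.
The state is a dict: "t": time; "q": joint angles; "dq": joint speeds; "joint_torque": joint torques, N m; "tool_pos": TCP position; "orientation": TCP orientation; "force": force on the tool from outside, world axes, zero at the start; "wrist_torque": the same for the moment, N m; "opening": finger opening in m; "gripper_force": force on a finger pad.
Only numpy, scipy, OpenCV 4.12 (cv2) and the standard library are available. Lean on these libraries where they do the work, as an engineer would, in place of code of your own. Each camera call takes 0.05 s, during which the arm holds its last target. There are 200 camera calls.

## Working session

There is one attempt and no reset: what is moved stays moved. The work goes in short steps, Python scripts to look and compute and a shell command to move; the robot and the scene stay as the last step left them, time stands still between calls to the robot, and variables do not carry over. Pictures are saved under pics/ and viewed, at most 15 in all, crops included, and the job is handed in when it is done.

```bash
ls; mkdir -p pics; cat > h.py <<'E'
import numpy as np,cv2
from plant import robot,read_camera,job
from scipy.spatial.transform import Rotation as R
def cam(n):
    s=robot.read_state(); c=read_camera(n)
    if n=="wrist":
        T=np.eye(4);T[:3,:3]=R.from_rotvec(s["orientation"]).as_matrix();T[:3,3]=s["tool_pos"]
        E=np.linalg.inv(T@np.array(c["mount"]))
    else: E=np.array(c["extrinsics"])
    return np.array(c["image"]),np.array(c["K"]),E
def ray(K,E,uv,z):
    uv=np.atleast_2d(np.array(uv,float)); d=np.c_[uv,np.ones(len(uv))]@np.linalg.inv(K).T@E[:3,:3]
    o=-E[:3,:3].T@E[:3,3]; t=(z-o[2])/d[:,2]; return o+t[:,None]*d
def proj(K,E,P):
    P=np.atleast_2d(P); p=(P@E[:3,:3].T+E[:3,3])@K.T; return p[:,:2]/p[:,2:]
E
python3 - <<'E'
from h import *
for n in("top","side"):
    im,K,E=cam(n); cv2.imwrite(f"pics/{n}0.png",im); print(n,K.tolist(),np.round(E,3).tolist())
s=robot.read_state(); print({k:np.round(v,3).tolist() for k,v in s.items()})
E
```

```text
pics
top [[368.0035877283762, 0.0, 319.23148855191715], [0.0, 368.0035877283762, 196.09027558930717], [0.0, 0.0, 1.0]] [[-0.021, -1.0, 0.006, -0.043], [-0.99, 0.02, -0.142, 0.582], [0.142, -0.009, -0.99, 1.034], [0.0, 0.0, 0.0, 1.0]]
side [[425.94215969044484, 0.0, 321.6104770178924], [0.0, 425.94215969044484, 202.11175075595517], [0.0, 0.0, 1.0]] [[-0.996, -0.093, 0.014, 0.586], [-0.081, 0.773, -0.629, 0.147], [0.048, -0.627, -0.777, 1.28], [0.0, 0.0, 0.0, 1.0]]
{'t': 0.1, 'q': [1.238, 0.131, 1.489, 0.0, 1.523, -0.085], 'dq': [0.001, -0.003, -0.002, 0.001, 0.001, -0.001], 'joint_torque': [0.001, -56.134, -49.309, 0.077, 0.029, -0.0], 'tool_pos': [0.147, 0.581, 0.218], 'orientation': [-0.388, -3.117, 0.002], 'force': [0.712, -0.256, -0.6], 'wrist_torque': [-0.039, 0.037, -0.017], 'gripper_force': 0.0, 'opening': 0.093}
```

View pics/top0.png

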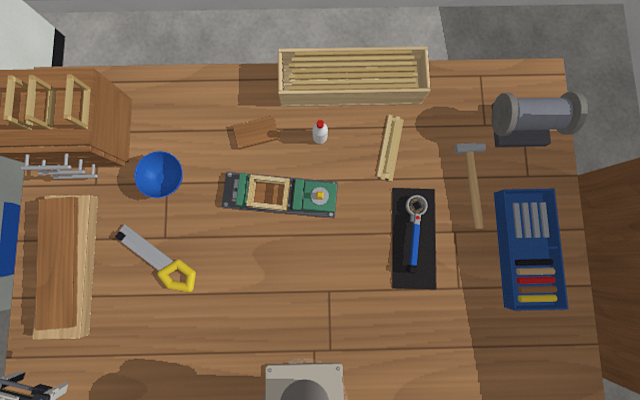

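View pics/side0.png

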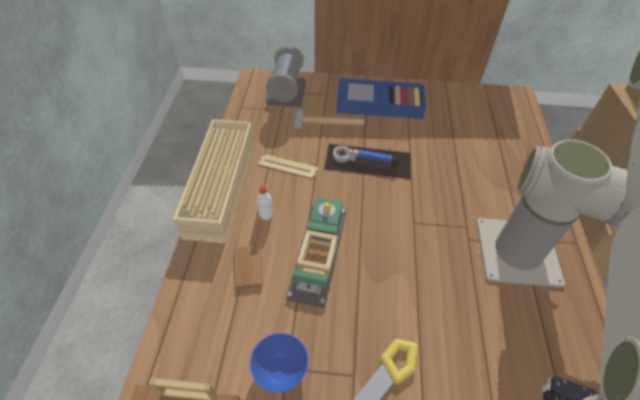

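The top view shows the clamp spindle at about (319,196), the wrench head at (417,206) with its blue handle near (415,243), and the mat centre near (414,238). The side view agrees.

```bash
python3 - <<'E'
from h import *
im,K,E=cam("top"); hsv=cv2.cvtColor(im,cv2.COLOR_BGR2HSV)
def blob(lo,hi,box):
    m=cv2.inRange(hsv,lo,hi); z=np.zeros_like(m); x0,y0,x1,y1=box; z[y0:y1,x0:x1]=m[y0:y1,x0:x1]
    cs=cv2.findContours(z,0,1)[0]; return max(cs,key=cv2.contourArea)
h=blob((100,120,60),(125,255,255),(400,190,432,285)); r=cv2.minAreaRect(h)
b=ray(K,E,cv2.boxPoints(r),.034+.009); print("handle",r,b.round(4).tolist())
m=blob((0,0,0),(180,255,60),(385,180,445,295)); r=cv2.minAreaRect(m); b=ray(K,E,cv2.boxPoints(r),.004); print("mat",b.round(4).tolist(),b.mean(0))
y=blob((20,120,100),(35,255,255),(305,180,335,210)); M=cv2.boundingRect(y); print("spindle",M,ray(K,E,[M[0]+M[2]/2,M[1]+M[3]/2],.08))
g=blob((60,60,30),(95,255,255),(300,170,345,220)); r=cv2.minAreaRect(g); b=ray(K,E,cv2.boxPoints(r),.057); print("housing",b.round(4).tolist())
print("head",ray(K,E,[417,206],.026))
cv2.imwrite("pics/c1.png",np.hstack([cv2.resize(im[165:225,215:345],None,fx=4,fy=4,interpolation=2)[:240],cv2.resize(im[185:295,385:440],(220,440),interpolation=2)[:240]]))
E
```

```text
handle ((414.4103698730469, 244.57586669921875), (7.557138919830322, 41.27360534667969), 4.763641834259033) [[0.3784, -0.3059, 0.043], [0.4951, -0.3224, 0.043], [0.4929, -0.3441, 0.043], [0.3762, -0.3273, 0.043]]
mat [[0.311, -0.2622, 0.004], [0.6072, -0.2768, 0.004], [0.6045, -0.4077, 0.004], [0.3083, -0.3881, 0.004]] [ 0.45774072 -0.33368164  0.004     ]
spindle (316, 192, 7, 7) [[ 0.57762967 -0.05531661  0.08      ]]
housing [[0.5407, 0.0075, 0.057], [0.6311, -0.0001, 0.057], [0.6212, -0.1058, 0.057], [0.5311, -0.0969, 0.057]]
head [[ 0.54816441 -0.3435471   0.026     ]]
```

View pics/c1.png

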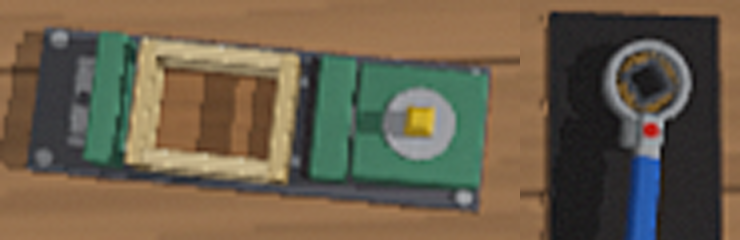

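```bash
python3 -m inch '[300,-280,40,6,100,300,-280,40,6,100,300,-280,40,6,100,300,-280,40,6,100,300,-280,40,6,100,300,-280,40,6,100,300,-280,40,6,100,300,-280,40,6,100,300,-280,40,6,100,300,-280,40,6,100]'
python3 -m inch '[-20,-620,0,0,100,-20,-620,0,0,100,-20,-620,0,0,100,-20,-620,0,0,100,-20,-620,0,0,100,-20,-620,0,0,100,-20,-620,0,0,100,-20,-620,0,0,100,-20,-620,0,0,100,-20,-620,0,0,100]'
python3 -m inch '[0,-210,40,0,100,0,-210,40,0,100,0,-210,40,0,100,0,-210,40,0,100,0,-210,40,0,100,0,-210,40,0,100,0,-210,40,0,100]'
python3 - <<'E'
from h import *
im,K,E=cam("wrist"); cv2.imwrite("pics/w1.png",im); s=robot.read_state(); print(s["tool_pos"],s["orientation"],s["q"]); print(ray(K,E,[[320,200],[0,0],[640,400]],.03))
E
```

```text
t: 0.98
tool_pos: [0.4485, 0.2996, 0.2587]
orientation: [0.225, 3.133, -0.0]
force: [0.2, -0.3, 0.8]
opening: 0.0932
gripper_force: 0.0
t: 1.82
tool_pos: [0.433, -0.1167, 0.2587]
orientation: [0.224, 3.133, -0.0]
force: [1.1, -0.8, 0.9]
opening: 0.0929
gripper_force: 0.0
t: 2.4
tool_pos: [0.433, -0.3271, 0.2982]
orientation: [-0.23, -3.132, -0.0]
force: [0.3, -0.4, -0.6]
opening: 0.0925
gripper_force: 0.0
[ 0.43329639 -0.32533962  0.29803119] [-2.27882048e-01 -3.13247253e+00 -1.68103691e-03] [-7.38902183e-01 -4.55267377e-02  1.52581617e+00  3.22720738e-04
  1.66262644e+00 -2.16442839e+00]
[[ 0.49431637 -0.33067091  0.03      ]
 [ 0.16719046 -0.69799167  0.03      ]
 [ 0.99220747  0.22839742  0.03      ]]
```

View pics/w1.png

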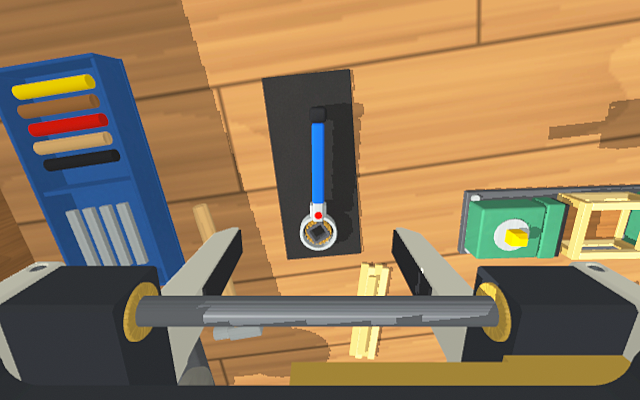

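The wrist view shows the wrench almost vertical at (318,180), its head at (318,233) with a dark square hole, and the clamp spindle at (515,237).

```bash
python3 - <<'E'
from h import *
im,K,E=cam("wrist"); hsv=cv2.cvtColor(im,cv2.COLOR_BGR2HSV)
def blob(lo,hi,box):
    m=cv2.inRange(hsv,lo,hi); z=np.zeros_like(m); x0,y0,x1,y1=box; z[y0:y1,x0:x1]=m[y0:y1,x0:x1]
    cs=cv2.findContours(z,0,1)[0]; return max(cs,key=cv2.contourArea)
def rect(c,z):
    r=cv2.minAreaRect(ray(K,E,c[:,0],z)[:,:2].astype(np.float32)*1000); return np.round(r[0],1),np.round(r[1],1),round(r[2],2)
def top(c,z):
    p=ray(K,E,c[:,0],z)[:,:2].astype(np.float32)*1000; return cv2.fitLine(p,2,0,.01,.01).ravel()
h=blob((100,120,60),(125,255,255),(300,100,340,215)); print("handle",rect(h,.043),top(h,.043))
m=blob((0,0,0),(180,255,60),(255,60,370,270)); print("mat",rect(m,.004))
y=blob((22,180,150),(32,255,255),(490,215,540,260)); print("spindle",rect(y,.085),cv2.boundingRect(y))
g=blob((70,100,30),(90,255,255),(460,190,570,270)); print("housing",rect(g,.057))
q=blob((0,0,0),(180,255,70),(306,222,330,246)); print("hole",rect(q,.026),rect(q,.0048))
# ring: non-black, non-blue head
s=blob((0,0,120),(180,60,255),(290,205,345,255)); print("ring",rect(s,.026))
cv2.imwrite("pics/c2.png",np.hstack([cv2.resize(im[205:260,290:350],(480,440),interpolation=2),cv2.resize(im[210:265,490:530],(320,440),interpolation=2)]))
E
```

```text
handle (array([ 436. , -326.4]), array([ 17.8, 117.4]), 81.98) [ 9.8987883e-01 -1.4191513e-01  4.3394583e+02 -3.2581409e+02]
mat (array([ 456.4, -332.2]), array([127.1, 295.8]), 87.16)
spindle (array([572.1, -63.4]), array([32. , 24.7]), 81.65) (504, 230, 22, 17)
housing (array([572.3, -50.3]), array([141.6,  96.4]), 82.59)
hole (array([ 549.5, -342.3]), array([18.6, 20.2]), 25.7) (array([ 559.1, -343.7]), array([19.5, 21.2]), 25.7)
ring (array([ 542., -341.]), array([60. , 78.4]), 81.66)
```

View pics/c2.png

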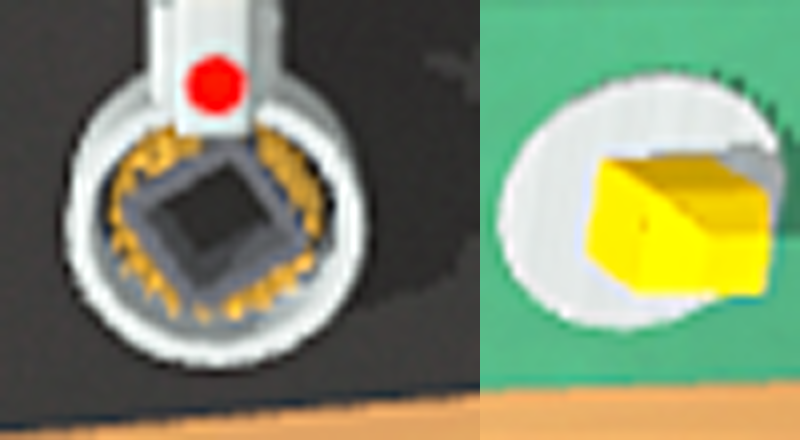

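```bash
python3 - <<'E'
from h import *
im,K,E=cam("wrist")
c=np.array([[125,195],[230,150],[305,245],[195,300]])/8+[290,205]-.4
p=ray(K,E,c,.026)[:,:2]*1000; print(p.round(1).tolist(),p.mean(0)); d=np.diff(np.r_[p,p[:1]],axis=0); print(np.degrees(np.arctan2(d[:,1],d[:,0])),np.linalg.norm(d,axis=1))
E
python3 -m inch '[70,270,0,0,100,70,270,0,0,100,70,270,0,0,100,70,270,0,0,100,70,270,0,0,100,70,270,0,0,100,70,270,0,0,100,70,270,0,0,100,70,270,0,0,100]'
python3 - <<'E'
from h import *
im,K,E=cam("wrist"); cv2.imwrite("pics/w2.png",im); np.savez("w2",K=K,E=E)
s=robot.read_state(); print(s["tool_pos"])
E
```

```text
[[541.2, -357.9], [534.6, -335.6], [557.3, -323.5], [566.2, -347.3]] [ 549.80203299 -341.07119718]
[ 106.55708213   28.02768972  -69.48704836 -157.13838657] [23.2462432  25.73495847 25.44428156 27.14044106]
t: 3.3
tool_pos: [0.5033, -0.0516, 0.2986]
orientation: [0.216, 3.134, 0.0]
force: [0.4, -0.1, 0.3]
opening: 0.0929
gripper_force: 0.0
[ 0.50324734 -0.05305896  0.29857155]
```

View pics/w2.png

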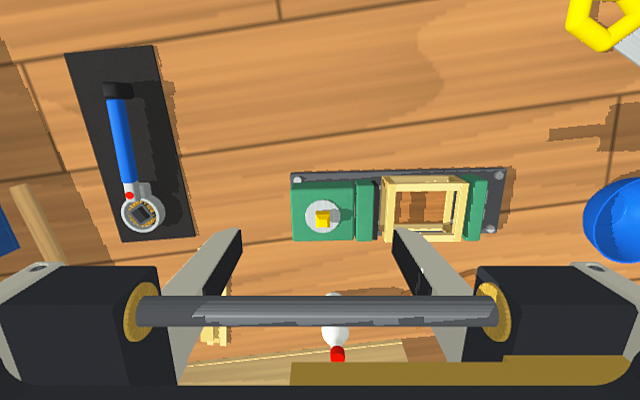

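The wrist view shows the spindle and its grey collar at (321,216), the frame at (425,208), and the base's top edge from (292,171) to (507,167).

```bash
python3 - <<'E'
from h import *
im=cv2.imread("pics/w2.png"); d=np.load("w2.npz"); K,E=d["K"],d["E"]; hsv=cv2.cvtColor(im,cv2.COLOR_BGR2HSV)
def blob(lo,hi,box):
    m=cv2.inRange(hsv,lo,hi); z=np.zeros_like(m); x0,y0,x1,y1=box; z[y0:y1,x0:x1]=m[y0:y1,x0:x1]
    return max(cv2.findContours(z,0,1)[0],key=cv2.contourArea)
w=lambda c,z: ray(K,E,c,z)[:,:2].astype(np.float32)*1000
h=blob((70,100,30),(92,255,255),(285,165,354,245)); r=cv2.minAreaRect(w(h[:,0],.057)); print("housing",r)
c=blob((0,0,120),(180,60,255),(300,190,345,240)); c=cv2.convexHull(c)[:,0]; print("collar",cv2.minEnclosingCircle(w(c,.06)))
y=blob((20,150,100),(34,255,255),(305,200,340,235)); b=cv2.boundingRect(y); print(b,w(y[:,0],.085).min(0),w(y[:,0],.085).max(0))
g=cv2.cvtColor(im,cv2.COLOR_BGR2GRAY).astype(float)
pts=[]
for u in range(310,480,4):
    col=g[158:180,u]; k=np.argmin(np.diff(col)); pts.append([u,158+k+.5])
l=cv2.fitLine(w(np.array(pts),.014),cv2.DIST_HUBER,0,.01,.01).ravel(); print("base edge",np.degrees(np.arctan2(l[1],l[0])),l)
for nm,lo,hi,box,z in(("jaw",(70,100,30),(92,255,255),(354,175,382,245),.057),("frame",(12,40,130),(30,200,255),(376,170,475,245),.052),("stop",(70,100,30),(92,255,255),(455,175,492,245),.056)):
    r=cv2.minAreaRect(w(blob(lo,hi,box)[:,0],z)); print(nm,cv2.boxPoints(r).round(0).tolist())
cv2.imwrite("pics/c3.png",np.hstack([cv2.resize(im[190:245,110:170],(400,400),interpolation=2),cv2.resize(im[195:240,300:345],(400,400),interpolation=2)]))
E
```

```text
housing ((574.39111328125, -53.117183685302734), (91.4997787475586, 90.70826721191406), 83.73646545410156)
collar ((580.2606811523438, -53.37978744506836), 26.24603271484375)
(316, 211, 14, 17) [561.9298   -63.405827] [586.4025   -42.724873]
base edge 83.54016 [1.1250665e-01 9.9365097e-01 5.3562854e+02 6.7142014e+01]
jaw [[533.0, -2.0], [627.0, -11.0], [630.0, 17.0], [536.0, 27.0]]
frame [[532.0, 37.0], [640.0, 22.0], [661.0, 172.0], [553.0, 187.0]]
stop [[546.0, 186.0], [547.0, 150.0], [652.0, 152.0], [651.0, 188.0]]
```

View pics/c3.png

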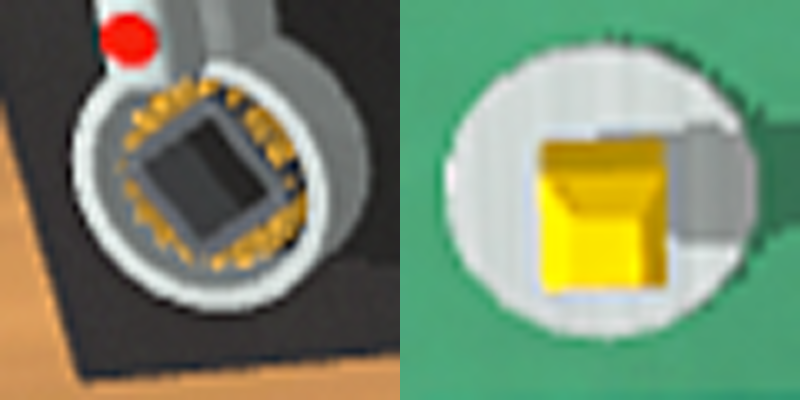

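```bash
python3 - <<'E'
from h import *
d=np.load("w2.npz"); K,E=d["K"],d["E"]
c=np.array([[140,180],[207,105],[290,190],[205,255]])*[60/400,55/400]+[110,190]-.4
p=ray(K,E,c,.026)[:,:2]*1000; print(p.round(1).tolist(),p.mean(0)); d=np.diff(np.r_[p,p[:1]],axis=0); print(np.degrees(np.arctan2(d[:,1],d[:,0])),np.linalg.norm(d,axis=1))
E
python3 -m inch '[-57,-275,0,0,100,-57,-275,0,0,100,-57,-275,0,0,100,-57,-275,0,0,100,-57,-275,0,0,100,-57,-275,0,0,100,-57,-275,0,0,100,-57,-275,-100,0,100,-57,-275,-180,0,100,-57,-275,-180,0,100]'
python3 -m inch '[0,0,0,0,100,0,0,0,0,100]'
python3 - <<'E'
from h import *
s=robot.read_state(); print(s["tool_pos"],s["orientation"])
im,K,E=cam("wrist"); hsv=cv2.cvtColor(im,cv2.COLOR_BGR2HSV); cv2.imwrite("pics/w3.png",im)
m=cv2.inRange(hsv,(100,120,60),(125,255,255)); m[:,:200]=0;m[:,440:]=0; m[280:]=0
c=max(cv2.findContours(m,0,1)[0],key=cv2.contourArea); print(cv2.boundingRect(c)); p=ray(K,E,c[:,0],.043)[:,:2].astype(np.float32)*1000
print(cv2.minAreaRect(p),cv2.fitLine(p,2,0,.01,.01).ravel())
E
```

```text
[[548.9, -355.7], [534.4, -334.5], [556.1, -321.0], [568.1, -345.8]] [ 551.86014412 -339.25329432]
[ 124.53136454   31.97136804  -64.07605912 -152.81642857] [25.64685473 25.56741344 27.57690905 21.5919525 ]
t: 4.18
tool_pos: [0.4457, -0.3317, 0.1729]
orientation: [0.229, 3.132, -0.002]
force: [1.2, 1.2, 0.3]
opening: 0.093
gripper_force: 0.0
t: 4.35
tool_pos: [0.4444, -0.3288, 0.1715]
orientation: [-0.226, -3.128, -0.006]
force: [0.2, 0.0, 0.5]
opening: 0.0932
gripper_force: 0.0
[ 0.44435845 -0.32883911  0.17152583] [-0.22595407 -3.12846082 -0.00568048]
(309, 119, 19, 113)
((435.7543029785156, -325.9161071777344), (18.143558502197266, 117.83279418945312), 81.72080993652344) [ 9.9007970e-01 -1.4050704e-01  4.3331665e+02 -3.2560309e+02]
```

```bash
python3 - <<'E'
import cv2
im=cv2.imread("pics/w3.png"); print(im.shape); cv2.imwrite("pics/c4.png",cv2.resize(im[225:325,270:370],(600,600),interpolation=2))
E
```

```text
(400, 640, 3)
```

View pics/c4.png

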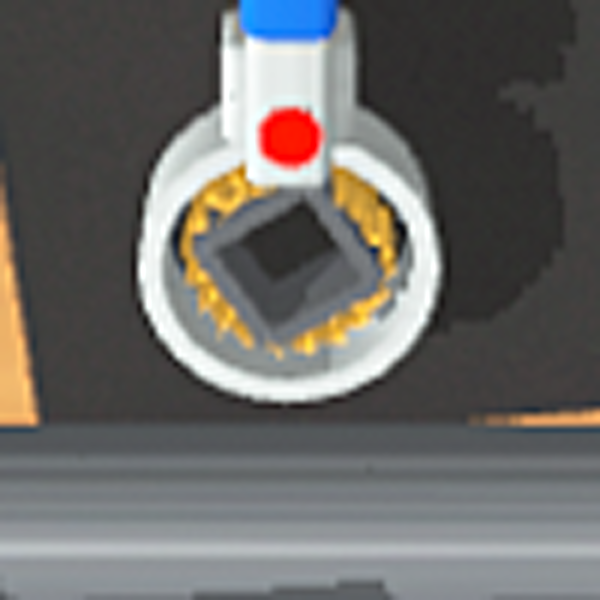

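```bash
python3 -m inch '[2,1,-40,0,100,2,1,-80,0,100,2,1,-120,0,100,2,1,-140,0,100,2,1,-156,0,100,2,1,-156,0,100,2,1,-156,0,100]'
```

```text
t: 4.98
tool_pos: [0.4504, -0.3302, 0.0205]
orientation: [0.224, 3.131, -0.003]
force: [0.8, -0.4, 0.4]
opening: 0.0929
gripper_force: 0.0
```

The crop shows the square hole's rim with corners near (215,250), (305,197), (363,268) and (278,325).

```bash
python3 - <<'E'
from h import *
im,K,_=cam("wrist"); c=read_camera("wrist")
T=np.eye(4);T[:3,:3]=R.from_rotvec([-0.22595407,-3.12846082,-0.00568048]).as_matrix();T[:3,3]=[0.44435845,-0.32883911,0.17152583]
E=np.linalg.inv(T@np.array(c["mount"]))
for c in ([[215,250],[305,197],[363,268],[278,325]],[[195,240],[308,185],[387,270],[275,348]]):
  c=np.array(c)/6+[270,225]-.4
  p=ray(K,E,c,.024)[:,:2]*1000; print(p.mean(0)); d=np.diff(np.r_[p,p[:1]],axis=0); print(np.degrees(np.arctan2(d[:,1],d[:,0])),np.linalg.norm(d,axis=1))
c=np.array([[137,260],[443,260],[288,403]])/6+[270,225]-.4
print(ray(K,E,c,.026)*1000)
s=robot.read_state(); print(s["tool_pos"])
E
```

```text
[ 550.14830363 -341.88788973]
[ 115.03328527   28.04280571  -60.90832048 -152.00150703] [21.44210016 19.72048714 21.43254486 21.23857301]
[ 550.4024058  -341.71622998]
[ 110.16320399   31.68547781  -59.7501754  -155.49581317] [25.54402237 24.77870024 28.71255784 29.39228364]
[[ 544.44473263 -371.83759269   26.        ]
 [ 553.30531136 -311.67681986   26.        ]
 [ 581.40702926 -346.86457978   26.        ]]
[ 0.45105912 -0.33083712  0.02149141]
```

```bash
python3 -m inch '[-3,2,-4,0,100,-3,2,-4,0,100,-3,2,-4,0,100]'
```

```text
t: 5.33
tool_pos: [0.4459, -0.327, 0.0145]
orientation: [0.224, 3.133, -0.001]
force: [0.7, -0.1, -0.2]
opening: 0.0928
gripper_force: 0.0
```

```bash
python3 -m inch '[0,0,0,0,0,0,0,0,0,0,0,0,0,0,0,0,0,0,0,0,0,0,0,0,0,0,0,0,0,0,0,0,0,0,0,0,0,0,0,0]' 50
python3 -m inch '[0,0,10,0,0,0,0,30,0,0,0,0,70,0,0,0,0,110,0,0,0,0,110,0,0,0,0,110,0,0]'
python3 - <<'E'
from h import *
s=robot.read_state(); print(s["tool_pos"],s["orientation"],s["wrist_torque"]); im,K,E=cam("wrist"); cv2.imwrite("pics/w4.png",im)
E
```

```text
t: 6.0
tool_pos: [0.4457, -0.3267, 0.0136]
orientation: [-0.225, -3.134, -0.0]
force: [0.0, 0.0, -0.4]
opening: 0.0438
gripper_force: 0.0
t: 6.5
tool_pos: [0.4479, -0.3287, 0.1282]
orientation: [0.224, 3.127, -0.007]
force: [-0.5, -0.2, -0.5]
opening: 0.0043
gripper_force: 0.0
[ 0.44787783 -0.32867722  0.12820594] [ 0.22411222  3.12742018 -0.0074242 ] [-0.02130604 -0.04763555 -0.00155026]
```

View pics/w4.png

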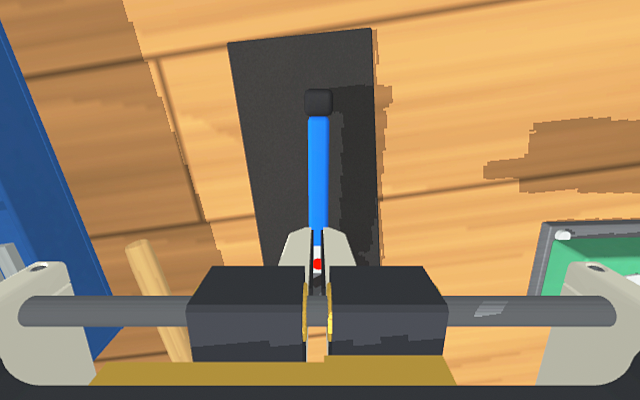

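The picture shows the fingers shut above the wrench, which still lies on the mat: I lifted before they had closed. I'll reopen, go down again and wait longer.

```bash
python3 -m inch '[-2,1,0,0,100,-2,1,0,0,100,-2,1,0,0,100,-2,1,0,0,100,-2,1,0,0,100,-2,1,0,0,100,-2,1,0,0,100,-2,1,0,0,100,-2,1,0,0,100,-2,1,0,0,100]'
python3 -m inch '[0,0,0,0,100,0,0,0,0,100,0,0,0,0,100,0,0,0,0,100,0,0,0,0,100]'
```

```text
t: 7.38
tool_pos: [0.4438, -0.3258, 0.1237]
orientation: [0.225, 3.133, -0.0]
force: [-1.3, -0.9, 0.3]
opening: 0.0638
gripper_force: 0.0
t: 7.8
tool_pos: [0.4437, -0.3258, 0.1237]
orientation: [0.224, 3.134, -0.0]
force: [-0.6, -0.5, -1.0]
opening: 0.0924
gripper_force: 0.0
```

Target (446,-327, 15).

```bash
python3 -m inch '[2,-1,-40,0,100,2,-1,-80,0,100,2,-1,-100,0,100,2,-1,-109,0,100,2,-1,-109,0,100,2,-1,-109,0,100]'
python3 -m inch '[0,0,0,0,0,0,0,0,0,0,0,0,0,0,0,0,0,0,0,0,0,0,0,0,0,0,0,0,0,0,0,0,0,0,0,0,0,0,0,0,0,0,0,0,0,0,0,0,0,0]' 50
python3 -m inch '[0,0,0,0,0,0,0,0,0,0,0,0,0,0,0,0,0,0,0,0,0,0,0,0,0]'
```

```text
t: 8.3
tool_pos: [0.446, -0.3271, 0.0154]
orientation: [0.225, 3.133, -0.0]
force: [0.8, 0.1, 0.2]
opening: 0.0932
gripper_force: 0.0
t: 9.13
tool_pos: [0.4456, -0.3267, 0.0145]
orientation: [-0.225, -3.133, -0.0]
force: [-0.1, -0.5, -0.6]
opening: 0.0309
gripper_force: 0.0
t: 9.55
tool_pos: [0.4457, -0.3269, 0.0146]
orientation: [0.225, 3.134, -0.0]
force: [-0.0, -2.0, -0.5]
opening: 0.0175
gripper_force: 50.0
```

```bash
python3 -m inch '[0,0,10,0,0,0,0,30,0,0,0,0,70,0,0,0,0,110,0,0,0,40,115,-4,0,0,70,115,-8,0,10,100,115,-14,0,20,140,115,-20,0,30,180,115,-26,0,36,215,115,-32,0]'
python3 -m inch '[10,30,0,-4,0,20,70,0,-4,0,20,110,0,-4,0,20,120,0,-4,0,20,128,0,-4,0,20,128,0,-4,0,20,128,0,-4,0,20,128,0,-4,0]'
python3 - <<'E'
from h import *
s=robot.read_state(); print(s["tool_pos"],s["orientation"],s["wrist_torque"],s["q"][5])
v=s["orientation"]; print(np.degrees(2*np.arctan2(v[1],v[0]))-90)
for n in("top","side"):
    im,K,E=cam(n); u=proj(K,E,[[.58,-.0535,.085]])[0]; print(n,u); x,y=u.astype(int); cv2.imwrite(f"pics/{n}1.png",im)
    a=cv2.resize(im[y-50:y+50,x-50:x+50],(400,400),interpolation=2); b=a if n=="top" else np.hstack([b,a])
cv2.imwrite("pics/c5.png",b)
E
```

```text
t: 10.38
tool_pos: [0.4816, -0.1094, 0.1299]
orientation: [-1.087, -2.947, -0.001]
force: [0.4, -1.0, -4.5]
opening: 0.0177
gripper_force: 50.0
t: 11.05
tool_pos: [0.5016, 0.0149, 0.1296]
orientation: [-1.184, -2.91, 0.001]
force: [0.7, 0.4, -4.4]
opening: 0.0174
gripper_force: 50.0
[0.50158377 0.01489334 0.12962257] [-1.18368729e+00 -2.90999161e+00  9.58994782e-04] [-0.02584317  0.09017653  0.01327602] -0.8701243207672739
-314.26969604203146
top [318.84601964 194.42110166]
side [326.63590684 203.8419304 ]
```

View pics/c5.png

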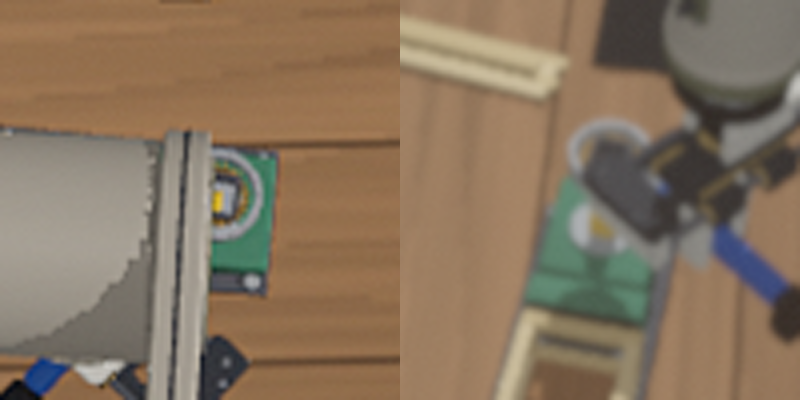

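Top crop: the ring is seen right of the arm, its right edge near (265,195), with the yellow tip inside the hole at about (218,200). The side crop shows the head above the spindle.

```bash
python3 -m inch '[0,2,-15,2,0,0,2,-15,2,0,0,2,-15,2,0,0,2,-15,2,0]'
python3 - <<'E'
from h import *
s=robot.read_state(); v=s["orientation"]; print(s["tool_pos"],np.degrees(2*np.arctan2(v[1],v[0]))-90+360)
im,K,E=cam("top"); print("before ring",ray(K,E,[321.0,192.2],.141))
zt=s["tool_pos"][2]-.0146+.026
a=np.linspace(0,2*np.pi,60)
th=np.radians(np.degrees(2*np.arctan2(v[1],v[0]))-90+360-81.8-8.1)
h=np.array(s["tool_pos"])[:2]+.1056*np.array([np.cos(th),np.sin(th)]); print("head pred",h)
big=cv2.resize(im[150:250,280:380],(600,600),interpolation=2)
def poly(P,c): cv2.polylines(big,[((proj(K,E,P)-[280,150]+.4)*6).astype(np.int32)],True,c,1)
poly(np.c_[h[0]+.03*np.cos(a),h[1]+.03*np.sin(a),a*0+zt],(0,0,255))
poly(np.c_[.58+.026*np.cos(a),-.0535+.026*np.sin(a),a*0+.06],(255,0,0))
q=np.radians(-6.4+45+90*np.arange(4)); poly(np.c_[.58+.0078*np.cos(q),-.0535+.0078*np.sin(q),q*0+.085],(255,0,255))
cv2.imwrite("pics/c6.png",big)
E
```

```text
t: 11.48
tool_pos: [0.5016, 0.0176, 0.1148]
orientation: [-1.133, -2.93, 0.0]
force: [0.9, 0.2, -4.0]
opening: 0.018
gripper_force: 50.0
[0.5016159  0.01762679 0.1148237 ] 47.69852467248893
before ring [[ 0.57755487 -0.05889948  0.141     ]]
head pred [ 0.57984304 -0.05330892]
```

View pics/c6.png

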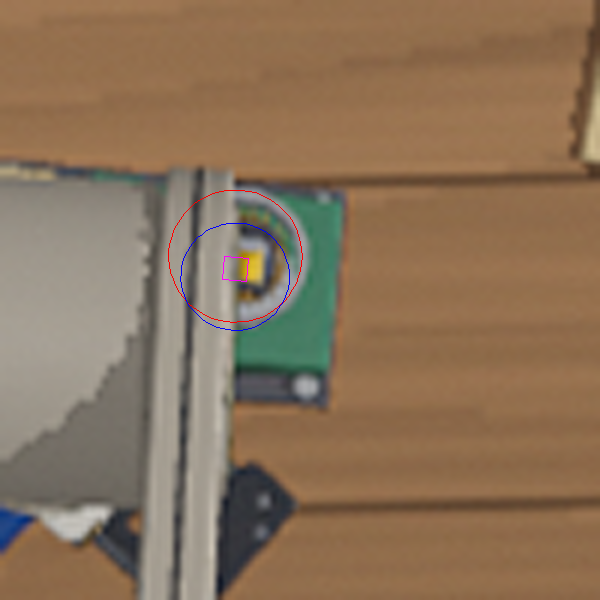

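The drawn ring (red) sits within about 1 px of the real one, and the yellow tip shows centred in the hole in the rows. That is good enough to lower.

```bash
python3 -m inch '[0,0,-10,0,0,0,0,-18,0,0,0,0,-22,0,0,0,0,-26,0,0,0,0,-28,0,0,0,0,-28,0,0]'
python3 -c "
from h import *
s=robot.read_state(); print(s['tool_pos'],s['force'],s['wrist_torque'])"
```

```text
t: 12.03
tool_pos: [0.5012, 0.0183, 0.0858]
orientation: [-1.13, -2.93, 0.001]
force: [-0.2, -0.3, -4.2]
opening: 0.0174
gripper_force: 50.0
[0.50118453 0.01834348 0.08581944] [-0.20823776 -0.29218331 -4.19594775] [0.01968206 0.05726777 0.00475233]
```

```bash
python3 -m inch '[0,0,-3,0,0,0,0,-5,0,0,0,0,-7,0,0,0,0,-7,0,0]'
python3 -m inch '[0,0,-2,0,0,0,0,-4,0,0,0,0,-6,0,0,0,0,-6,0,0,0,0,-6,0,0]'
python3 -c "
from h import *
s=robot.read_state(); print(s['tool_pos'],s['force'],s['wrist_torque'])"
```

```text
t: 12.37
tool_pos: [0.5015, 0.0182, 0.0792]
orientation: [-1.131, -2.931, 0.0]
force: [0.0, 0.5, -4.7]
opening: 0.0177
gripper_force: 50.0
t: 12.78
tool_pos: [0.5015, 0.0182, 0.0734]
orientation: [-1.131, -2.931, 0.0]
force: [-0.4, -0.3, -4.4]
opening: 0.0178
gripper_force: 50.0
[0.5015393  0.01821733 0.07344308] [-0.44213932 -0.26163599 -4.3810155 ] [-0.06970008  0.04356679  0.01052024]
```

```bash
python3 -m inch '[0,0,-1,0,0,0,0,-2,0,0,0,0,-2,0,0,0,0,-2,0,0]'
python3 - <<'E'
from h import *
s=robot.read_state(); print(s["tool_pos"],s['force'],s['wrist_torque'])
p=np.array(s['tool_pos'])[:2]*1000; C=np.array([580,-53.5]); r=p-C; print(np.hypot(*r),np.degrees(np.arctan2(r[1],r[0])))
a0=np.arctan2(r[1],r[0]); 
for k in range(0,75,7):
    a=a0+np.radians(k); q=C+np.hypot(*r)*np.array([np.cos(a),np.sin(a)])-p; print(k,q.round(1))
E
```

```text
t: 13.12
tool_pos: [0.5017, 0.0182, 0.0716]
orientation: [-1.131, -2.931, 0.0]
force: [0.3, -0.6, -4.3]
opening: 0.0178
gripper_force: 50.0
[0.50166075 0.01824618 0.07158329] [ 0.3135021  -0.55150495 -4.29306196] [-0.02634883  0.07751717  0.03895549]
106.22877513268048 137.51531487581187
0 [ 0. -0.]
7 [ -8.2 -10.1]
14 [-15.  -21.1]
21 [-20.5 -32.8]
28 [-24.5 -45.2]
35 [-27.  -57.9]
42 [-27.9 -70.8]
49 [-27.2 -83.8]
56 [-24.9 -96.6]
63 [ -21.2 -109. ]
70 [ -15.9 -120.8]
```

```bash
python3 -m inch '[-8,-10,0,7,0,-15,-21,0,14,0,-20.5,-33,0,21,0,-24.5,-45,0,28,0,-27,-58,0,35,0,-28,-71,0,42,0,-27,-84,0,49,0,-25,-96.5,0,56,0,-21,-109,0,63,0,-16,-121,0,70,0]'
cat > tq.py <<'E'
from h import *
s=robot.read_state(); p=np.array(s["tool_pos"]); v=s["orientation"]; y=(np.degrees(2*np.arctan2(v[1],v[0]))-90)%180-89.9
C=np.array([.580,-.0535]); r=p[:2]-C; f=np.array(s["force"])
print("p",(p*1000).round(1),"yaw",y.round(2),"R",np.hypot(*r).round(4),"f",f.round(1),"Mz",np.round(s["wrist_torque"][2],3),"tau",round(r[0]*f[1]-r[1]*f[0]+s["wrist_torque"][2],3),"q6",np.round(s["q"][5],2))
E
python3 tq.py
```

```text
t: 13.95
tool_pos: [0.4857, -0.1039, 0.0718]
orientation: [-0.763, 3.048, -0.001]
force: [2.4, -0.1, -5.7]
opening: 0.0177
gripper_force: 50.1
p [ 485.7 -103.9   71.8] yaw 28.21 R 0.1069 f [ 2.4 -0.1 -5.7] Mz -0.316 tau -0.187 q6 -2.37
```

```bash
python3 - <<'E'
import numpy as np
a=np.radians(207.6);R=106.3
for k in range(0,72,2):
    b=a-np.radians(k); print(k,(R*np.cos(b)-R*np.cos(a)).round(1),(R*np.sin(b)-R*np.sin(a)).round(1),end="; ")
E
python3 -m inch '[-2.8,5.3,0,-3.5,0,-5,11,0,-7,0,-6.7,15,0,-9.5,0,-8.1,18.5,0,-12,0]'; python3 tq.py
```

```text
0 0.0 0.0; 2 -1.7 3.3; 4 -3.2 6.7; 6 -4.6 10.1; 8 -5.9 13.6; 10 -7.1 17.1; 12 -8.2 20.7; 14 -9.1 24.3; 16 -9.9 27.9; 18 -10.6 31.5; 20 -11.2 35.2; 22 -11.6 38.9; 24 -11.9 42.6; 26 -12.1 46.3; 28 -12.1 50.0; 30 -12.0 53.7; 32 -11.8 57.4; 34 -11.4 61.1; 36 -11.0 64.8; 38 -10.4 68.4; 40 -9.6 72.1; 42 -8.8 75.7; 44 -7.8 79.3; 46 -6.7 82.8; 48 -5.4 86.3; 50 -4.1 89.8; 52 -2.6 93.2; 54 -1.0 96.5; 56 0.7 99.8; 58 2.5 103.0; 60 4.5 106.2; 62 6.5 109.3; 64 8.6 112.3; 66 10.9 115.3; 68 13.3 118.1; 70 15.7 120.9; t: 14.28
tool_pos: [0.4775, -0.0841, 0.0716]
orientation: [0.428, -3.112, -0.0]
force: [0.8, 1.3, -4.9]
opening: 0.0176
gripper_force: 50.0
p [477.5 -84.1  71.6] yaw 15.77 R 0.107 f [ 0.8  1.3 -4.9] Mz 0.205 tau 0.101 q6 -2.12
```

```bash
python3 -m inch '[-1.3,5.4,0,-3,0,-2.2,9.0,0,-5,0,-2.8,12.6,0,-7,0]'; python3 tq.py; python3 -m inch '[-0.6,3.7,0,-2,0,-1,7.4,0,-4,0]'; python3 tq.py;
```

```text
t: 14.53
tool_pos: [0.4747, -0.0711, 0.0717]
orientation: [-0.239, 3.132, 0.001]
force: [0.8, 1.2, -3.0]
opening: 0.0174
gripper_force: 50.0
p [474.7 -71.1  71.7] yaw 8.82 R 0.1067 f [ 0.8  1.2 -3. ] Mz 0.186 tau 0.07 q6 -1.98
t: 14.7
tool_pos: [0.474, -0.0638, 0.0717]
orientation: [-0.13, 3.138, 0.001]
force: [1.2, 1.0, -4.0]
opening: 0.0171
gripper_force: 50.1
p [474.  -63.8  71.7] yaw 4.83 R 0.1065 f [ 1.2  1.  -4. ] Mz 0.236 tau 0.144 q6 -1.89
```

```bash
python3 -m inch '[-0.2,3.7,0,-2,0,-0.2,7.4,0,-4,0]'; python3 tq.py; python3 -m inch '[0.1,3.7,0,-2,0,0.3,7.4,0,-4,0]'; python3 tq.py; python3 -m inch '[0.4,3.7,0,-2,0,0.9,7.4,0,-4,0]'; python3 tq.py
```

```text
t: 14.87
tool_pos: [0.4736, -0.0568, 0.0717]
orientation: [-0.02, 3.141, -0.001]
force: [0.1, -1.2, -4.4]
opening: 0.0179
gripper_force: 50.1
p [473.6 -56.8  71.7] yaw 0.84 R 0.1064 f [ 0.1 -1.2 -4.4] Mz 0.37 tau 0.493 q6 -1.81
t: 15.03
tool_pos: [0.4737, -0.0496, 0.0717]
orientation: [-0.089, -3.14, 0.001]
force: [-1.4, -2.2, -3.8]
opening: 0.0175
gripper_force: 50.2
p [473.7 -49.6  71.7] yaw -3.16 R 0.1064 f [-1.4 -2.2 -3.8] Mz 0.505 tau 0.743 q6 -1.73
t: 15.2
tool_pos: [0.4742, -0.0422, 0.0716]
orientation: [-0.199, -3.134, 0.001]
force: [-2.7, -2.3, -2.4]
opening: 0.0178
gripper_force: 50.2
p [474.2 -42.2  71.6] yaw -7.16 R 0.1064 f [-2.7 -2.3 -2.4] Mz 0.434 tau 0.709 q6 -1.64
```

```bash
python3 -m inch '[0.4,3.7,0,-2,0,1,7.4,0,-4,0]'; python3 tq.py; python3 -m inch '[0.8,3.6,0,-2,0,1.6,7.2,0,-4,0]'; python3 tq.py
```

```text
t: 15.37
tool_pos: [0.4753, -0.0348, 0.0716]
orientation: [-0.308, -3.126, 0.001]
force: [-2.1, -0.7, -2.7]
opening: 0.0175
gripper_force: 50.2
p [475.3 -34.8  71.6] yaw -11.16 R 0.1063 f [-2.1 -0.7 -2.7] Mz 0.54 tau 0.65 q6 -1.55
t: 15.53
tool_pos: [0.4769, -0.0275, 0.0716]
orientation: [-0.417, -3.113, 0.001]
force: [-2.5, -0.8, -3.2]
opening: 0.0173
gripper_force: 50.2
p [476.9 -27.5  71.6] yaw -15.15 R 0.1063 f [-2.5 -0.8 -3.2] Mz 0.519 tau 0.664 q6 -1.47
```

```bash
python3 -m inch '[0.9,3.6,0,-2,0,2,7.1,0,-4,0]'; python3 tq.py; python3 -m inch '[1.2,3.5,0,-2,0,2.4,6.9,0,-4,0]'; python3 tq.py
```

```text
t: 15.7
tool_pos: [0.479, -0.0204, 0.0716]
orientation: [-0.525, -3.097, 0.001]
force: [-2.0, -0.8, -2.5]
opening: 0.0176
gripper_force: 50.3
p [479.  -20.4  71.6] yaw -19.15 R 0.1063 f [-2.  -0.8 -2.5] Mz 0.524 tau 0.671 q6 -1.38
t: 15.87
tool_pos: [0.4815, -0.0134, 0.0716]
orientation: [-0.633, -3.077, 0.001]
force: [-1.4, 0.2, -3.5]
opening: 0.0173
gripper_force: 50.3
p [481.5 -13.4  71.6] yaw -23.15 R 0.1063 f [-1.4  0.2 -3.5] Mz 0.615 tau 0.649 q6 -1.3
```

```bash
python3 - <<'E'
import numpy as np
C=np.array([580,-53.5])
for a0 in (158,150,142):
  print(a0,[ (k,*np.round([106.3*(np.cos(np.radians(a0-k))-np.cos(np.radians(a0))),106.3*(np.sin(np.radians(a0-k))-np.sin(np.radians(a0)))],1)) for k in (1,2,4)])
E
```

```text
158 [(1, np.float64(0.7), np.float64(1.7)), (2, np.float64(1.4), np.float64(3.4)), (4, np.float64(3.0), np.float64(6.8))]
150 [(1, np.float64(0.9), np.float64(1.6)), (2, np.float64(1.9), np.float64(3.2)), (4, np.float64(3.9), np.float64(6.3))]
142 [(1, np.float64(1.2), np.float64(1.5)), (2, np.float64(2.3), np.float64(2.9)), (4, np.float64(4.8), np.float64(5.7))]
```

```bash
python3 -m inch '[1.4,3.4,0,-2,0,2.9,6.8,0,-4,0]'; python3 tq.py; python3 -m inch '[1.6,3.3,0,-2,0,3.4,6.5,0,-4,0]'; python3 tq.py
```

```text
t: 16.03
tool_pos: [0.4846, -0.0066, 0.0717]
orientation: [-0.74, -3.053, 0.001]
force: [-1.5, -0.9, -3.4]
opening: 0.0179
gripper_force: 50.3
p [484.6  -6.6  71.7] yaw -27.15 R 0.1063 f [-1.5 -0.9 -3.4] Mz 0.577 tau 0.729 q6 -1.21
t: 16.2
tool_pos: [0.488, -0.0001, 0.0717]
orientation: [-0.846, -3.025, 0.001]
force: [-0.6, -0.4, -4.1]
opening: 0.0175
gripper_force: 50.4
p [ 4.88e+02 -1.00e-01  7.17e+01] yaw -31.15 R 0.1063 f [-0.6 -0.4 -4.1] Mz 0.595 tau 0.667 q6 -1.13
```

```bash
python3 -m inch '[1.9,3.2,0,-2,0,3.9,6.3,0,-4,0]'; python3 tq.py
```

```text
t: 16.37
tool_pos: [0.492, 0.0062, 0.0717]
orientation: [-0.951, -2.994, 0.001]
force: [0.3, -1.1, -3.2]
opening: 0.0175
gripper_force: 50.4
p [492.    6.2  71.7] yaw -35.15 R 0.1063 f [ 0.3 -1.1 -3.2] Mz 0.665 tau 0.741 q6 -1.05
```

```bash
python3 -m inch '[2.2,3,0,-2,0,4.4,6,0,-4,0]'; python3 tq.py; python3 -m inch '[2.3,2.9,0,-2,0,4.8,5.7,0,-4,0]'; python3 tq.py
```

```text
t: 16.53
tool_pos: [0.4964, 0.0123, 0.0717]
orientation: [-1.055, -2.959, 0.001]
force: [-0.5, -1.0, -3.3]
opening: 0.0175
gripper_force: 50.4
p [496.4  12.3  71.7] yaw -39.14 R 0.1063 f [-0.5 -1.  -3.3] Mz 0.601 tau 0.717 q6 -0.96
t: 16.7
tool_pos: [0.5012, 0.018, 0.0717]
orientation: [1.158, 2.921, -0.001]
force: [-0.5, 0.2, -2.6]
opening: 0.0176
gripper_force: 50.4
p [501.2  18.   71.7] yaw -43.14 R 0.1064 f [-0.5  0.2 -2.6] Mz 0.694 tau 0.716 q6 -0.88
```

```bash
python3 - <<'E'
import numpy as np
for a0 in (137,133,129,125,121):
  print(a0,[ (k,*np.round([106.3*(np.cos(np.radians(a0-k))-np.cos(np.radians(a0))),106.3*(np.sin(np.radians(a0-k))-np.sin(np.radians(a0)))],1).tolist()) for k in (1,2,4)])
E
```

```text
137 [(1, 1.3, 1.3), (2, 2.6, 2.7), (4, 5.2, 5.2)]
133 [(1, 1.4, 1.3), (2, 2.8, 2.5), (4, 5.6, 4.9)]
129 [(1, 1.5, 1.2), (2, 2.9, 2.3), (4, 5.9, 4.5)]
125 [(1, 1.5, 1.1), (2, 3.1, 2.1), (4, 6.2, 4.0)]
121 [(1, 1.6, 0.9), (2, 3.2, 1.9), (4, 6.5, 3.6)]
```

```bash
python3 -m inch '[2.6,2.7,0,-2,0,5.2,5.2,0,-4,0]'; python3 tq.py; python3 -m inch '[2.8,2.5,0,-2,0,5.6,4.9,0,-4,0]'; python3 tq.py
```

```text
t: 16.87
tool_pos: [0.5064, 0.0233, 0.0717]
orientation: [-1.259, -2.878, 0.0]
force: [-0.3, 0.9, -2.8]
opening: 0.0175
gripper_force: 50.4
p [506.4  23.3  71.7] yaw -47.14 R 0.1064 f [-0.3  0.9 -2.8] Mz 0.664 tau 0.624 q6 -0.8
t: 17.03
tool_pos: [0.5119, 0.0283, 0.0717]
orientation: [-1.358, -2.832, 0.0]
force: [-1.1, 0.5, -2.6]
opening: 0.018
gripper_force: 50.4
p [511.9  28.3  71.7] yaw -51.14 R 0.1064 f [-1.1  0.5 -2.6] Mz 0.722 tau 0.78 q6 -0.72
```

```bash
python3 -m inch '[2.9,2.3,0,-2,0,5.9,4.5,0,-4,0]'; python3 tq.py
```

```text
t: 17.2
tool_pos: [0.5178, 0.0329, 0.0717]
orientation: [-1.456, -2.783, -0.0]
force: [-1.6, 0.9, -3.0]
opening: 0.0178
gripper_force: 50.5
p [517.8  32.9  71.7] yaw -55.13 R 0.1065 f [-1.6  0.9 -3. ] Mz 0.676 tau 0.765 q6 -0.64
```

```bash
python3 - <<'E'
import numpy as np
C=np.array([580,-53.5]);p=np.array([517.8,32.9]);r=p-C;a=np.arctan2(r[1],r[0]);R=106.4;print(np.degrees(a))
print([ (k,*np.round(C+R*np.array([np.cos(a+np.radians(k)),np.sin(a+np.radians(k))])-p,1).tolist()) for k in list(range(7,71,7))])
p2=C+R*np.array([np.cos(a+np.radians(70)),np.sin(a+np.radians(70))]); print(p2,[ (k,*np.round(C+R*np.array([np.cos(a+np.radians(70+k)),np.sin(a+np.radians(70+k))])-p2,1).tolist()) for k in (4,7,10)])
E
```

```text
125.75039318324261
[(7, -10.0, -8.3), (14, -19.0, -17.7), (21, -26.8, -28.1), (28, -33.2, -39.3), (35, -38.3, -51.3), (42, -41.8, -63.8), (49, -43.8, -76.7), (56, -44.2, -89.7), (63, -43.0, -102.6), (70, -40.2, -115.3)]
[477.59496104 -82.3819666 ] [(4, 2.3, -7.1), (7, 4.3, -12.3), (10, 6.6, -17.3)]
```

```bash
python3 -m inch '[-10,-8.3,0,7,0,-19,-17.7,0,14,0,-26.8,-28.1,0,21,0,-33.2,-39.3,0,28,0,-38.3,-51.3,0,35,0,-41.8,-63.8,0,42,0,-43.8,-76.7,0,49,0,-44.2,-89.7,0,56,0,-43,-102.6,0,63,0,-40.2,-115.3,0,70,0]'; python3 tq.py
python3 -m inch '[2.3,-7.1,0,4,0,4.3,-12.3,0,7,0,4.3,-12.3,0,7,0]'; python3 tq.py
python3 - <<'E'
from h import *
b=[]
for n in("top","wrist"):
    im,K,E=cam(n); x,y=proj(K,E,[[.58,.03,.05]])[0].astype(int); print(n,x,y)
    cv2.imwrite(f"pics/{n}5.png",im)
    if n=="top": b=cv2.resize(im[y-40:y+40,x-60:x+60],(600,400),interpolation=2)
cv2.imwrite("pics/c7.png",b)
E
```

```text
t: 18.03
tool_pos: [0.4773, -0.0828, 0.0716]
orientation: [0.415, -3.114, -0.002]
force: [1.6, 4.6, -4.4]
opening: 0.018
gripper_force: 50.0
p [477.3 -82.8  71.6] yaw 15.27 R 0.1068 f [ 1.6  4.6 -4.4] Mz 0.219 tau -0.205 q6 -2.11
t: 18.28
tool_pos: [0.4818, -0.0956, 0.0716]
orientation: [0.597, -3.084, -0.001]
force: [-2.8, 2.9, -2.7]
opening: 0.0179
gripper_force: 50.1
p [481.8 -95.6  71.6] yaw 22.02 R 0.1068 f [-2.8  2.9 -2.7] Mz 0.354 tau -0.047 q6 -2.25
top 289 196
wrist 413 381
```

View pics/c7.png

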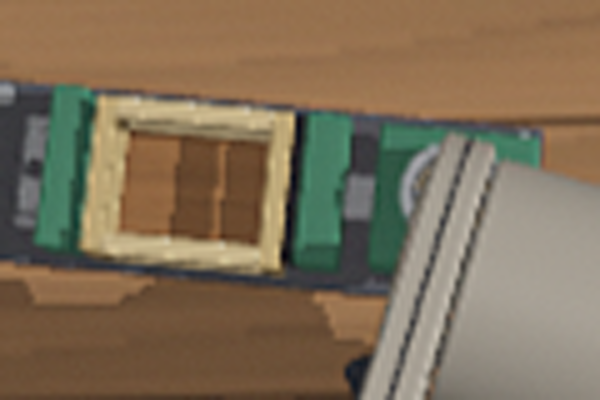

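The top crop shows the jaw moved away from the housing, with the frame now square between the pad (about x 300) and the stop (about x 90), both close or touching.

```bash
python3 -m inch '[-2,5.3,0,-3,0,-3.9,10.6,0,-6,0,-5.6,17.6,0,-10,0]'; python3 tq.py; python3 -m inch '[-0.7,3.6,0,-2,0,-1.3,7.2,0,-4,0]'; python3 tq.py
```

```text
t: 18.63
tool_pos: [0.476, -0.0771, 0.0715]
orientation: [0.316, -3.125, -0.0]
force: [-2.0, 1.9, -3.8]
opening: 0.0177
gripper_force: 50.0
p [476.  -77.1  71.5] yaw 11.65 R 0.1067 f [-2.   1.9 -3.8] Mz 0.232 tau -0.012 q6 -2.04
t: 18.8
tool_pos: [0.4747, -0.0695, 0.0714]
orientation: [0.209, -3.134, -0.0]
force: [0.1, 2.4, -4.6]
opening: 0.0178
gripper_force: 50.1
p [474.7 -69.5  71.4] yaw 7.71 R 0.1065 f [ 0.1  2.4 -4.6] Mz 0.339 tau 0.089 q6 -1.96
```

```bash
python3 -m inch '[-0.5,3.7,0,-2,0,-0.9,7.4,0,-4,0]'; python3 tq.py; python3 -m inch '[-0.2,3.7,0,-2,0,-0.3,7.4,0,-4,0]'; python3 tq.py
```

```text
t: 18.97
tool_pos: [0.4739, -0.0623, 0.0715]
orientation: [0.1, -3.14, 0.0]
force: [-0.3, 0.4, -4.2]
opening: 0.0174
gripper_force: 50.1
p [473.9 -62.3  71.5] yaw 3.73 R 0.1064 f [-0.3  0.4 -4.2] Mz 0.4 tau 0.354 q6 -1.87
t: 19.13
tool_pos: [0.4736, -0.0553, 0.0716]
orientation: [-0.01, -3.141, 0.001]
force: [-0.5, -2.2, -4.5]
opening: 0.0176
gripper_force: 50.2
p [473.6 -55.3  71.6] yaw -0.26 R 0.1064 f [-0.5 -2.2 -4.5] Mz 0.548 tau 0.778 q6 -1.79
```

```bash
python3 -m inch '[0,1.9,0,-1,0,0.1,3.7,0,-2,0]'; python3 tq.py; python3 -m inch '[0.1,1.9,0,-1,0,0.2,3.7,0,-2,0]'; python3 tq.py
```

```text
t: 19.3
tool_pos: [0.4737, -0.0517, 0.0716]
orientation: [-0.062, -3.141, 0.001]
force: [-2.1, -2.0, -4.0]
opening: 0.0177
gripper_force: 50.3
p [473.7 -51.7  71.6] yaw -2.16 R 0.1063 f [-2.1 -2.  -4. ] Mz 0.553 tau 0.771 q6 -1.75
t: 19.47
tool_pos: [0.4739, -0.048, 0.0715]
orientation: [-0.117, -3.139, 0.0]
force: [-2.8, -1.4, -3.2]
opening: 0.0174
gripper_force: 50.3
p [473.9 -48.   71.5] yaw -4.18 R 0.1063 f [-2.8 -1.4 -3.2] Mz 0.597 tau 0.757 q6 -1.7
```

```bash
python3 -m inch '[0.1,1.9,0,-1,0,0.3,3.7,0,-2,0]'; python3 tq.py; python3 -m inch '[0.2,1.9,0,-1,0,0.4,3.7,0,-2,0]'; python3 tq.py
```

```text
t: 19.63
tool_pos: [0.4742, -0.0443, 0.0715]
orientation: [-0.172, -3.136, -0.0]
force: [-4.2, -1.6, -2.0]
opening: 0.0174
gripper_force: 50.3
p [474.2 -44.3  71.5] yaw -6.19 R 0.1062 f [-4.2 -1.6 -2. ] Mz 0.525 tau 0.728 q6 -1.66
t: 19.8
tool_pos: [0.4745, -0.0405, 0.0714]
orientation: [-0.227, -3.132, -0.0]
force: [-5.4, -1.4, -3.3]
opening: 0.0173
gripper_force: 50.3
p [474.5 -40.5  71.4] yaw -8.2 R 0.1062 f [-5.4 -1.4 -3.3] Mz 0.544 tau 0.761 q6 -1.62
```

```bash
python3 -m inch '[0,1.8,0,-1,0,0.1,3.6,0,-2,0]'; python3 tq.py; python3 -m inch '[0.3,1.8,0,-1,0,0.6,3.6,0,-2,0]'; python3 tq.py; python3 -m inch '[0.4,1.8,0,-1,0,0.8,3.6,0,-2,0]'; python3 tq.py
```

```text
t: 19.97
tool_pos: [0.4751, -0.0369, 0.0716]
orientation: [0.282, 3.129, 0.0]
force: [-1.7, -0.8, -4.0]
opening: 0.0179
gripper_force: 50.3
p [475.1 -36.9  71.6] yaw -10.19 R 0.1062 f [-1.7 -0.8 -4. ] Mz 0.601 tau 0.711 q6 -1.58
t: 20.13
tool_pos: [0.4757, -0.0333, 0.0716]
orientation: [0.336, 3.123, 0.0]
force: [-3.5, -1.2, -3.3]
opening: 0.0179
gripper_force: 50.3
p [475.7 -33.3  71.6] yaw -12.19 R 0.1062 f [-3.5 -1.2 -3.3] Mz 0.537 tau 0.732 q6 -1.53
t: 20.3
tool_pos: [0.4765, -0.0297, 0.0716]
orientation: [0.391, 3.117, 0.0]
force: [-2.8, 0.0, -3.7]
opening: 0.0177
gripper_force: 50.4
p [476.5 -29.7  71.6] yaw -14.2 R 0.1062 f [-2.8  0.  -3.7] Mz 0.599 tau 0.665 q6 -1.49
```

```bash
python3 -m inch '[0.4,1.8,0,-1,0,0.9,3.6,0,-2,0]'; python3 tq.py; python3 -m inch '[0.5,1.8,0,-1,0,1,3.5,0,-2,0]'; python3 tq.py; python3 -m inch '[0.5,1.8,0,-1,0,1.1,3.5,0,-2,0]'; python3 tq.py
```

```text
t: 20.47
tool_pos: [0.4774, -0.0261, 0.0716]
orientation: [0.445, 3.11, 0.0]
force: [-2.5, -0.1, -4.4]
opening: 0.0178
gripper_force: 50.4
p [477.4 -26.1  71.6] yaw -16.2 R 0.1062 f [-2.5 -0.1 -4.4] Mz 0.644 tau 0.724 q6 -1.45
t: 20.63
tool_pos: [0.4784, -0.0226, 0.0717]
orientation: [0.499, 3.102, 0.0]
force: [-2.1, 0.7, -3.6]
opening: 0.0177
gripper_force: 50.4
p [478.4 -22.6  71.7] yaw -18.2 R 0.1062 f [-2.1  0.7 -3.6] Mz 0.674 tau 0.667 q6 -1.41
t: 20.8
tool_pos: [0.4795, -0.0191, 0.0717]
orientation: [0.553, 3.092, 0.0]
force: [-2.1, 0.4, -3.1]
opening: 0.0176
gripper_force: 50.4
p [479.5 -19.1  71.7] yaw -20.19 R 0.1062 f [-2.1  0.4 -3.1] Mz 0.67 tau 0.695 q6 -1.36
```

```bash
python3 -m inch '[0.6,1.7,0,-1,0,1.2,3.5,0,-2,0]'; python3 tq.py
```

```text
t: 20.97
tool_pos: [0.4808, -0.0157, 0.0717]
orientation: [0.607, 3.082, 0.0]
force: [-2.3, 0.4, -4.2]
opening: 0.0174
gripper_force: 50.4
p [480.8 -15.7  71.7] yaw -22.19 R 0.1062 f [-2.3  0.4 -4.2] Mz 0.69 tau 0.735 q6 -1.32
```

```bash
python3 -m inch '[0.6,1.7,0,-1,0,1.3,3.4,0,-2,0]'; python3 tq.py; python3 -m inch '[0.7,1.7,0,-1,0,1.4,3.4,0,-2,0]'; python3 tq.py; python3 -m inch '[0.7,1.7,0,-1,0,1.5,3.4,0,-2,0]'; python3 tq.py
```

```text
t: 21.13
tool_pos: [0.4822, -0.0123, 0.0717]
orientation: [0.661, 3.071, 0.0]
force: [-1.9, 0.8, -4.2]
opening: 0.0179
gripper_force: 50.5
p [482.2 -12.3  71.7] yaw -24.2 R 0.1062 f [-1.9  0.8 -4.2] Mz 0.712 tau 0.716 q6 -1.28
t: 21.3
tool_pos: [0.4837, -0.0089, 0.0718]
orientation: [0.714, 3.059, 0.0]
force: [-0.5, 0.1, -4.7]
opening: 0.0177
gripper_force: 50.5
p [483.7  -8.9  71.8] yaw -26.19 R 0.1062 f [-0.5  0.1 -4.7] Mz 0.773 tau 0.79 q6 -1.24
t: 21.47
tool_pos: [0.4852, -0.0056, 0.0718]
orientation: [0.768, 3.046, 0.0]
force: [1.1, -0.5, -5.2]
opening: 0.0176
gripper_force: 50.5
p [485.2  -5.6  71.8] yaw -28.2 R 0.1062 f [ 1.1 -0.5 -5.2] Mz 0.745 tau 0.742 q6 -1.19
```

```bash
python3 -m inch '[0.8,1.7,0,-1,0,1.6,3.3,0,-2,0]'; python3 tq.py
```

```text
t: 21.63
tool_pos: [0.4869, -0.0023, 0.0718]
orientation: [0.821, 3.032, 0.0]
force: [2.3, -1.3, -5.2]
opening: 0.0179
gripper_force: 50.6
p [486.9  -2.3  71.8] yaw -30.2 R 0.1062 f [ 2.3 -1.3 -5.2] Mz 0.764 tau 0.774 q6 -1.15
```

```bash
python3 -m inch '[0.8,1.6,0,-1,0,1.7,3.3,0,-2,0]'; python3 tq.py; python3 -m inch '[0.9,1.6,0,-1,0,1.8,3.2,0,-2,0]'; python3 tq.py
```

```text
t: 21.8
tool_pos: [0.4887, 0.0009, 0.0719]
orientation: [0.874, 3.016, -0.0]
force: [3.6, -2.8, -6.7]
opening: 0.0176
gripper_force: 50.6
p [488.7   0.9  71.9] yaw -32.2 R 0.1062 f [ 3.6 -2.8 -6.7] Mz 0.766 tau 0.819 q6 -1.11
t: 21.97
tool_pos: [0.4905, 0.0039, 0.0719]
orientation: [0.926, 3.001, -0.001]
force: [3.9, -3.0, -6.5]
opening: 0.0176
gripper_force: 50.7
p [490.5   3.9  71.9] yaw -34.2 R 0.1063 f [ 3.9 -3.  -6.5] Mz 0.832 tau 0.874 q6 -1.07
```

```bash
python3 -m inch '[1,1.6,0,-1,0,1.9,3.2,0,-2,0]'; python3 tq.py; python3 -m inch '[1,1.6,0,-1,0,2,3.1,0,-2,0]'; python3 tq.py
```

```text
t: 22.13
tool_pos: [0.4925, 0.0069, 0.0719]
orientation: [0.978, 2.984, -0.001]
force: [5.0, -4.3, -6.7]
opening: 0.0178
gripper_force: 50.8
p [492.5   6.9  71.9] yaw -36.2 R 0.1063 f [ 5.  -4.3 -6.7] Mz 0.888 tau 0.965 q6 -1.03
t: 22.3
tool_pos: [0.4945, 0.0098, 0.0719]
orientation: [1.03, 2.966, -0.001]
force: [4.6, -5.2, -6.3]
opening: 0.0176
gripper_force: 50.9
p [494.5   9.8  71.9] yaw -38.2 R 0.1064 f [ 4.6 -5.2 -6.3] Mz 0.889 tau 1.045 q6 -0.98
```

```bash
python3 -m inch '[1,1.5,0,-1,0,2,3,0,-2,0]'; python3 tq.py
```

```text
t: 22.47
tool_pos: [0.4967, 0.0126, 0.072]
orientation: [1.081, 2.947, -0.002]
force: [5.4, -6.0, -6.9]
opening: 0.0175
gripper_force: 51.0
p [496.7  12.6  72. ] yaw -40.19 R 0.1064 f [ 5.4 -6.  -6.9] Mz 0.938 tau 1.08 q6 -0.94
```

```bash
python3 -m inch '[0.5,0.8,0,-0.5,0,1.1,1.5,0,-1,0]'; python3 tq.py
```

```text
t: 22.63
tool_pos: [0.4977, 0.014, 0.0719]
orientation: [1.107, 2.938, -0.002]
force: [4.7, -6.4, -6.1]
opening: 0.0174
gripper_force: 51.0
p [497.7  14.   71.9] yaw -41.18 R 0.1064 f [ 4.7 -6.4 -6.1] Mz 0.933 tau 1.136 q6 -0.92
```

```bash
python3 -m inch '[0.5,0.8,0,-0.5,0,1.1,1.5,0,-1,0]'; python3 tq.py; python3 -m inch '[0,0,0,0,0,0,0,0,0,0,0,0,0,0,0]';  python3 tq.py
```

```text
t: 22.8
tool_pos: [0.4987, 0.016, 0.0719]
orientation: [1.133, 2.929, -0.0]
force: [7.0, -3.2, -7.2]
opening: 0.0178
gripper_force: 49.9
p [498.7  16.   71.9] yaw -42.2 R 0.107 f [ 7.  -3.2 -7.2] Mz 0.366 tau 0.138 q6 -0.9
t: 23.05
tool_pos: [0.499, 0.0163, 0.0721]
orientation: [1.133, 2.928, 0.001]
force: [6.3, -2.1, -6.3]
opening: 0.0176
gripper_force: 49.9
p [499.   16.3  72.1] yaw -42.2 R 0.1069 f [ 6.3 -2.1 -6.3] Mz 0.265 tau -0.008 q6 -0.9
```

Torque dropped suddenly. I'll look.

```bash
python3 - <<'E'
from h import *
im,K,E=cam("top"); a=cv2.resize(im[160:230,215:345],(650,350),interpolation=2)
im,K,E=cam("side"); b=cv2.resize(im[150:310,250:400],(250,250)); x,y=proj(K,E,[[.58,-.03,.06]])[0].astype(int)
b=cv2.resize(im[y-45:y+105,x-75:x+75],(350,350),interpolation=2)
cv2.imwrite("pics/c8.png",cv2.resize(np.hstack([a,b]),(800,280)))
E
```

```text
(no output)
```

View pics/c8.png

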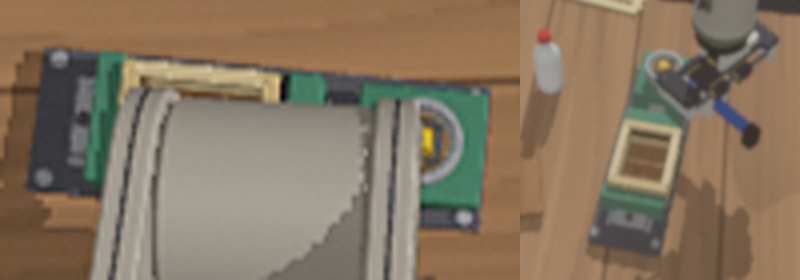

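The top crop shows the ring still around the yellow spindle and the frame in place between the jaw and stop. Next I check whether the handle turned in the grip.

```bash
python3 - <<'E'
from h import *
im2,K,E=cam("wrist"); cv2.imwrite("pics/wrist6.png",im2)
for im in (cv2.imread("pics/wrist5.png"),im2):
    hsv=cv2.cvtColor(im,cv2.COLOR_BGR2HSV); m=cv2.inRange(hsv,(100,120,60),(125,255,255)); m[:,:200]=0;m[:,440:]=0;m[260:]=0
    c=max(cv2.findContours(m,0,1)[0],key=cv2.contourArea); print(cv2.boundingRect(c),cv2.minAreaRect(c))
E
python3 tq.py; python3 -m inch '[0.5,0.8,0,-0.5,0,1.1,1.5,0,-1,0]'; python3 tq.py;
```

```text
(297, 132, 38, 128) ((315.5, 195.5), (127.0, 37.0), 90.0)
(296, 133, 38, 127) ((314.5286560058594, 196.02239990234375), (126.3668441772461, 36.168121337890625), 89.34893798828125)
p [499.   16.3  72.1] yaw -42.19 R 0.1069 f [ 6.5 -2.2 -7. ] Mz 0.193 tau -0.084 q6 -0.9
t: 23.37
tool_pos: [0.5003, 0.0177, 0.0722]
orientation: [1.159, 2.918, 0.001]
force: [6.9, -2.4, -5.5]
opening: 0.0178
gripper_force: 49.9
p [500.3  17.7  72.2] yaw -43.22 R 0.1069 f [ 6.9 -2.4 -5.5] Mz 0.279 tau -0.016 q6 -0.88
```

```bash
python3 -m inch '[1.2,1.4,0,-1,0,2.4,2.7,0,-2,0]'; python3 tq.py; python3 -m inch '[1.3,1.3,0,-1,0,2.6,2.6,0,-2,0]'; python3 tq.py;python3 -m inch '[1.3,1.3,0,-1,0,2.6,2.6,0,-2,0]'; python3 tq.py
```

```text
t: 23.53
tool_pos: [0.5029, 0.0205, 0.0723]
orientation: [1.21, 2.896, 0.001]
force: [7.4, -1.6, -5.8]
opening: 0.0175
gripper_force: 50.0
p [502.9  20.5  72.3] yaw -45.24 R 0.1069 f [ 7.4 -1.6 -5.8] Mz 0.417 tau -0.005 q6 -0.84
t: 23.7
tool_pos: [0.5056, 0.0231, 0.0723]
orientation: [1.26, 2.875, 0.002]
force: [7.5, -2.7, -5.8]
opening: 0.0174
gripper_force: 50.0
p [505.6  23.1  72.3] yaw -47.23 R 0.1068 f [ 7.5 -2.7 -5.8] Mz 0.409 tau 0.038 q6 -0.8
t: 23.87
tool_pos: [0.5082, 0.0255, 0.0723]
orientation: [1.31, 2.852, 0.001]
force: [7.0, -4.4, -7.3]
opening: 0.0178
gripper_force: 50.1
p [508.2  25.5  72.3] yaw -49.23 R 0.1068 f [ 7.  -4.4 -7.3] Mz 0.488 tau 0.254 q6 -0.76
```

```bash
python3 -m inch '[1.6,1,0,-1,0,3.1,2.1,0,-2,0]'; python3 tq.py; python3 -m inch '[1.4,1.2,0,-1,0,2.8,2.4,0,-2,0]'; python3 tq.py
```

```text
t: 24.03
tool_pos: [0.5107, 0.0278, 0.0721]
orientation: [1.36, 2.83, 0.001]
force: [2.8, -1.5, -5.4]
opening: 0.0177
gripper_force: 50.2
p [510.7  27.8  72.1] yaw -51.23 R 0.1068 f [ 2.8 -1.5 -5.4] Mz 0.551 tau 0.431 q6 -0.72
t: 24.2
tool_pos: [0.5133, 0.03, 0.072]
orientation: [1.409, 2.806, -0.0]
force: [3.1, -4.3, -5.4]
opening: 0.0173
gripper_force: 50.3
p [513.3  30.   72. ] yaw -53.22 R 0.1068 f [ 3.1 -4.3 -5.4] Mz 0.538 tau 0.561 q6 -0.68
```

```bash
python3 -m inch '[1.4,1.1,0,-1,0,2.9,2.3,0,-2,0]'; python3 tq.py
```

```text
t: 24.37
tool_pos: [0.5159, 0.0321, 0.0719]
orientation: [1.458, 2.782, -0.001]
force: [2.2, -5.1, -5.0]
opening: 0.0176
gripper_force: 50.5
p [515.9  32.1  71.9] yaw -55.21 R 0.1069 f [ 2.2 -5.1 -5. ] Mz 0.602 tau 0.739 q6 -0.64
```

```bash
python3 -m inch '[1.5,1,0,-1,0,3,2.1,0,-2,0]'; python3 tq.py; python3 -m inch '[1.5,1,0,-1,0,3.1,2,0,-2,0]'; python3 tq.py
```

```text
t: 24.53
tool_pos: [0.5186, 0.0341, 0.0717]
orientation: [1.506, 2.756, -0.002]
force: [2.0, -5.6, -3.9]
opening: 0.0175
gripper_force: 50.7
p [518.6  34.1  71.7] yaw -57.21 R 0.1069 f [ 2.  -5.6 -3.9] Mz 0.695 tau 0.864 q6 -0.6
t: 24.7
tool_pos: [0.5213, 0.036, 0.0715]
orientation: [-1.554, -2.73, 0.003]
force: [-0.3, -5.0, -3.6]
opening: 0.0176
gripper_force: 50.8
p [521.3  36.   71.5] yaw -59.21 R 0.107 f [-0.3 -5.  -3.6] Mz 0.789 tau 1.107 q6 -0.56
```

```bash
python3 -m inch '[0.8,0.5,0,-0.5,0,1.6,1,0,-1,0]'; python3 tq.py
```

```text
t: 24.87
tool_pos: [0.5227, 0.0369, 0.0714]
orientation: [-1.577, -2.716, 0.003]
force: [-0.8, -5.0, -3.5]
opening: 0.0178
gripper_force: 50.9
p [522.7  36.9  71.4] yaw -60.18 R 0.1071 f [-0.8 -5.  -3.5] Mz 0.85 tau 1.21 q6 -0.54
```

```bash
python3 -m inch '[0,0,0,0,0,-3.1,-2,0,2,0,-6,-4.1,0,4,0,-8.9,-6.5,0,6,0,-11.6,-9,0,8,0]'; python3 tq.py; python3 -m inch '[-2.6,-2.6,0,2,0,-5,-5.4,0,4,0,-5,-5.4,0,4,0]'; python3 tq.py
```

```text
t: 25.28
tool_pos: [0.512, 0.0288, 0.072]
orientation: [1.381, 2.821, 0.001]
force: [4.2, 0.4, -4.7]
opening: 0.0177
gripper_force: 50.2
p [512.   28.8  72. ] yaw -52.07 R 0.1067 f [ 4.2  0.4 -4.7] Mz 0.527 tau 0.15 q6 -0.7
t: 25.53
tool_pos: [0.5066, 0.0238, 0.0719]
orientation: [-1.282, -2.868, -0.002]
force: [2.6, 2.9, -4.2]
opening: 0.0177
gripper_force: 50.1
p [506.6  23.8  71.9] yaw -48.07 R 0.1066 f [ 2.6  2.9 -4.2] Mz 0.461 tau 0.045 q6 -0.79
```

```bash
python3 -m inch '[0,0,3,0,0,0,0,6,0,0,0,0,10,0,0,0,0,14,0,0,0,0,18,0,0]'; python3 tq.py; python3 -m inch '[0,0,5,0,0,0,0,12,0,0,0,0,25,0,0,0,0,40,0,0]'; python3 tq.py
```

```text
t: 25.95
tool_pos: [0.5083, 0.0218, 0.0899]
orientation: [1.285, 2.862, -0.002]
force: [12.7, -10.7, -13.7]
opening: 0.0179
gripper_force: 50.0
p [508.3  21.8  89.9] yaw -48.24 R 0.104 f [ 12.7 -10.7 -13.7] Mz 0.443 tau 0.25 q6 -0.78
t: 26.28
tool_pos: [0.5061, 0.0228, 0.1293]
orientation: [-1.287, -2.864, 0.002]
force: [0.0, 0.8, -4.5]
opening: 0.0174
gripper_force: 49.6
p [506.1  22.8 129.3] yaw -48.28 R 0.1063 f [ 0.   0.8 -4.5] Mz -0.041 tau -0.104 q6 -0.78
```

```bash
python3 -m inch '[-5,-35,0,4,0,-12,-70,0,8,0,-18,-105,0,12,0,-24,-140,0,16,0,-30,-175,0,20,0,-36,-210,0,24,0,-42,-245,0,28,0,-48,-280,0,32,0,-54,-315,0,36,0,-60,-350,0,40,0]'; python3 -m inch '[0,0,-30,0,0,0,0,-60,0,0,0,0,-85,0,0,0,0,-100,0,0,0,0,-100,0,0,0,0,-100,0,0]'; python3 tq.py
python3 - <<'E'
from h import *
ims=[]
im,K,E=cam("top"); cv2.imwrite("pics/top9.png",im)
a=cv2.resize(im[160:230,215:345],(650,350),interpolation=2); cv2.imwrite("pics/c9.png",np.hstack([a[:,:520],cv2.resize(im[180:300,380:445],(190,350),interpolation=2)]))
E
```

```text
t: 27.12
tool_pos: [0.4456, -0.328, 0.1295]
orientation: [-0.223, -3.133, -0.001]
force: [1.2, 0.4, -3.9]
opening: 0.0173
gripper_force: 49.6
t: 27.62
tool_pos: [0.4459, -0.326, 0.029]
orientation: [-0.227, -3.131, -0.003]
force: [0.1, -0.6, -3.7]
opening: 0.0175
gripper_force: 50.0
p [ 445.9 -326.    29. ] yaw -8.19 R 0.3037 f [ 0.1 -0.6 -3.7] Mz 0.03 tau 0.138 q6 -2.15
```

View pics/c9.png

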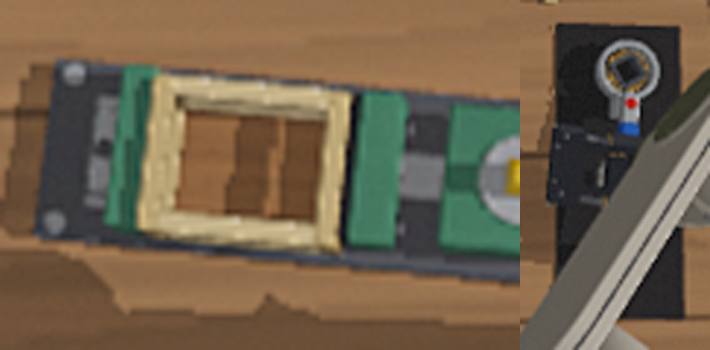

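The top crop shows the frame snug between the stop and the pad, with the jaw about 22 mm off the housing, and the wrench held over its mat.

```bash
python3 -m inch '[0,0,-6,0,0,0,0,-11,0,0,0,0,-14,0,0,0,0,-14,0,0,0,0,-14,0,0]'; python3 tq.py
```

```text
t: 28.08
tool_pos: [0.4471, -0.3272, 0.0164]
orientation: [0.225, 3.132, -0.002]
force: [-0.2, -0.5, 0.3]
opening: 0.0176
gripper_force: 50.0
p [ 447.1 -327.2   16.4] yaw -8.11 R 0.3042 f [-0.2 -0.5  0.3] Mz -0.09 tau -0.077 q6 -2.15
```

Force z went from about -4 to 0.3 N, so the wrench rests on the mat. I'll open and rise.

```bash
python3 -m inch '[0,0,0,0,100,0,0,0,0,100,0,0,0,0,100,0,0,0,0,100,0,0,0,0,100,0,0,0,0,100,0,0,0,0,100,0,0,0,0,100,0,0,0,0,100,0,0,0,0,100]'; python3 -m inch '[0,0,0,0,100,0,0,0,0,100,0,0,0,0,100,0,0,0,0,100,0,0,5,0,100,0,0,30,0,100,0,0,65,0,100,0,0,100,0,100,0,0,140,0,100,0,0,180,0,100]'; python3 -m inch '[0,0,30,0,100,0,0,30,0,100,0,0,30,0,100,0,0,30,0,100]'
python3 - <<'E'
from h import *
im,K,E=cam("wrist"); hsv=cv2.cvtColor(im,cv2.COLOR_BGR2HSV)
m=cv2.inRange(hsv,(100,120,60),(125,255,255)); m[:,:250]=0;m[:,400:]=0; m[280:]=0
c=max(cv2.findContours(m,0,1)[0],key=cv2.contourArea); p=ray(K,E,c[:,0],.043)[:,:2].astype(np.float32)*1000
print(cv2.minAreaRect(p))
E
```

```text
t: 28.92
tool_pos: [0.4466, -0.3267, 0.0156]
orientation: [-0.225, -3.134, -0.0]
force: [-0.1, -0.6, -0.6]
opening: 0.0798
gripper_force: 0.0
t: 29.75
tool_pos: [0.4461, -0.3262, 0.1975]
orientation: [-0.224, -3.133, -0.001]
force: [1.0, -0.4, -0.7]
opening: 0.0931
gripper_force: 0.0
t: 30.08
tool_pos: [0.4465, -0.3265, 0.2254]
orientation: [-0.224, -3.133, -0.0]
force: [0.3, -0.1, -1.4]
opening: 0.0929
gripper_force: 0.0
((441.8829040527344, -325.9581298828125), (17.81368637084961, 117.8382797241211), 81.37033081054688)
```

```bash
python3 -c "
from plant import job
print(job.close_job())"
```

```text
the job is handed in; nothing more can be done
None
```

The job is handed in at about 30 s, with no verdict returned: the last drive read 1.21 N m (about 34 N on the frame, inferred from torque), the drive slipped once near 1.14 N m (cause not found) and took up again, and the wrench lies flat, with its grip about 10 mm from the mat's centre.

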